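# Close the figurine carton and slide it to the dispatch ring

## Task

The carton with the clay angel is packed: fold its narrow top flap fully down first, then fold the wide top flap fully down over it. Then slide the closed carton across the bench, without lifting, tipping or crushing it, so that all of it stands inside the empty painted ring. Do not disturb the other things on the bench.

Things in the scene. Friction and masses are not known exactly. Their poses are not given: they have to be found in the camera images.
- carton: loose cardboard carton, about 0.8 kg, 160 mm (its x) by 180 mm (its y), walls 100 mm high, standing in one of two painted rings. Origin: centre of its underside; z up. Its two end flaps (-x and +x walls) are already folded in. The narrow top flap is hinged on its +y wall, the wide one on its -y wall; closed, its top is 110 mm above the bench
- narrow_flap (a joint): angle of the narrow top flap (156 mm along the hinge, reaching 80 mm from it, 4 mm thick, stiff crease: it stays where it is left): 0 = folded down level on the rim, 1.57 = upright, more = leaning outward; at most 2.5
- narrow_flap_hinge (a point): middle of the narrow flap's hinge line, at carton-frame (0, 90, 102) mm; x axis along the hinge, flap reaches along its -y axis (towards the carton's middle when closed)
- narrow_flap_edge (a point): middle of the narrow flap's free edge, 80 mm from the hinge
- wide_flap (a joint): angle of the wide top flap (156 mm along the hinge, reaching 145 mm from it, 4 mm thick, stiff crease: it stays where it is left): 0 = folded down level over the narrow flap, 1.57 = upright, more = leaning outward; at most 2.5
- wide_flap_hinge (a point): middle of the wide flap's hinge line, at carton-frame (0, -90, 108) mm; x axis along the hinge, flap reaches along its +y axis (towards the carton's middle when closed)
- wide_flap_edge (a point): middle of the wide flap's free edge, 145 mm from the hinge
- dispatch_ring: the empty painted white ring on the bench, to which the carton must go: inner diameter 310 mm, line 8 mm wide, flat. Origin: its centre
- packing_ring: an identical painted ring, in which the carton stands at the start. Origin: its centre
- angel_small: bystander: small grey clay angel, 51 mm wide, 109 mm tall, loose. Origin: centre of its underside
- angel_big: bystander: grey clay angel, 68 mm wide, 145 mm tall, loose. Origin: centre of its underside
- small_cup: bystander: little yellow cup with a handle, 60 mm across, 50 mm tall, loose. Origin: centre of its underside
- red_mug: bystander: red mug, 84 mm across, 85 mm tall, loose. Origin: centre of its underside
- plaster_mould: bystander: plaster mould block, 120 by 170 by 50 mm, loose. Origin: centre of its underside
- brush_pot: bystander: terracotta pot with brushes, 94 mm across, 200 mm tall with brushes, loose. Origin: centre of its underside
Mind the look-alikes: they are no part of the job. What is shaped like the carton but yellow is not meant.

How it is judged:
On the way, in this order (a step that is already met when the one before it is completed fails the run):
1. the narrow flap is folded down (within 0.12 rad) while the wide flap is still open (above 0.6 rad) (value of joint narrow_flap below 0.12 rad and value of joint wide_flap above 0.6 rad), for 0.1 s.
2. the wide flap is folded down over it (both within 0.12 rad) (value of joint each of narrow_flap, wide_flap below 0.12 rad), for 0.1 s.
3. the closed carton stands inside the dispatch ring (centre within 35 mm of the ring's centre) (all of step 2 and horizontal distance between carton and dispatch_ring below 0.035 m), for 0.1 s.
At the end, for the whole second after the job is handed in: The carton stands upright and at rest on the bench with its centre within 35 mm of the dispatch ring's centre (so it lies inside the ring), both flaps folded down within 0.12 rad of level, the wide one over the narrow one (all of step 3 and angle between carton's own z axis and vertical below 0.05 rad and linear speed of carton below 0.01 m/s); the robot touches nothing.
It fails at once if the carton is lifted (more than 15 mm) (height (world z) of carton above 0.015 m).
It fails at once if the carton is tipped (more than 0.15 rad) (angle between carton's own z axis and vertical above 0.15 rad).
It fails at once if the carton is crushed (arm presses on it with more than 40 N) (contact force between the arm and carton above 40 N).
It fails at once if another thing on the bench is disturbed (moved more than 30 mm) (distance of any of angel_small, angel_big, small_cup, red_mug, plaster_mould, brush_pot from where it was at the start of the episode above 0.03 m).
It also fails if it takes over 64 s, if anything falls off the work surface, if the arm or the gripper's body presses on something with over 40 N, if the wrist force passes 120 N, or if a joint passes its speed limit or range.

## Robot

A 6-joint arm with a two-finger parallel gripper is mounted at the origin on the work surface. World frame = base frame: x ahead of the robot, y to its left, z up, the work surface at z = 0. Lengths are in m, angles in rad, forces in N, time in s.
With the tool pointing down it reaches from about 0.25 to 0.775 m from the base axis. Payload 8.9 kg.
Tool frame: the origin (TCP) lies on the centre line of the jaws, within the pads' length; the fingertips stand 8 mm ahead of it and the grasp point (between the pads) lies 11 mm behind it; z points along the fingers, y is the line along which they close (so a half turn about z gives the same grasp; the last joint's range is limited). The gripper opens to 85 mm and grips with 20 to 120 N. Pads are 22 mm wide; open, the fingers measure 114 mm over their backs; the gripper's body (76 mm by 85 mm) begins 54 mm behind the grasp point. The pads swing forward as they close: fully open they stand 13 mm farther back than shut.
Start: joints at [1.025, 0.291, -0.153, 1.127, 0, 1.431], TCP at [0.208, 0.482, 0.239] pointing down, gripper open.
Joint ranges: [-2.52, 2.52], [-0.91, 1.74], [-1.3, 1.37], [-1.96, 2.02], [-1.52, 1.47], [-3.14, 3.14]. Speed limits (rad/s): [2.22, 2.22, 2.79, 3.14, 3.14, 3.14].

## Interface

Orientations are given as a unit quaternion [x, y, z, w].
In Python, from bench import monitor, vision, job, nets gives the robot as it stands. The module is installed in compiled form; this text tells all that it offers.
- The arm moves only by the tool carry_out, never from a script. Its arguments are lists of equal length, an entry for each row: "dp": the shift along the world's x, y, z normalised to -1 to 1, where 1 is 1 m, a list of three; "dr": the turn, a rotation vector about the world's x, y, z normalised to -1 to 1, where 1 is pi/2 rad, a list of three. In form: {"dp": [[tx, ty, tz], ...], "dr": [[rx, ry, rz], ...]}. A call has exactly 10 rows; each row is the pose to reach, as a shift and turn from the pose commanded when the call began; what a row does not reach only later rows make up. A row lasts 1/8 s, in which the tool goes at most 62.5 mm and 10.7 degrees, less where a joint would pass 70% of its speed; a pose out of reach is approached as far as the arm can. A call with a number of a shift or a turn outside -1 to 1 is refused whole. A call with a gripper value outside its range is refused whole. "jaw" is the opening, from -1 (shut) to 1 (fully open), set as the call begins (left out, the last holds). The fingers move at their own pace and stop on an object; "squeeze" is the grip in N (left out, the last holds). Time passes only in rows, so rows that repeat a pose let the fingers close, or fill a call up. It gives the time, the measured TCP pose, the force, the opening and the grip force at its end, in the units of the state.
- monitor.get_state(): the state, without advancing time (a new reading comes with each control period).
- vision.read_camera(name): name is "scene" or "top" or "wrist"; returns the picture (420x560x3 uint8, blue, green, red); there is no depth.
- vision.camera_model(name): a dict with "camera_matrix" (3x3 intrinsics, pixels), "pose" (4x4, takes a point from camera to world coordinates); the wrist camera has in their place "T_tool_cam" (4x4, takes a point from camera to tool coordinates, whose origin is the TCP and whose axes are the flange's). Camera axes: x right, y down, z forward; pixel columns grow to the right and rows downward; lengths in m; the calibration is good to about 2 mm. A picture is of the moment at which its call begins: read the wrist's pose just before it. camera_model takes no time and is no camera call.
- job.hand_in(): hands the job in; it is judged then, once.
Trained networks look in the newest picture that a camera, given by its name, has taken for a name from the list of things; names that differ only in an ending like _2 or _b are one class to them, and where a whole thing is asked for, a point or a joint stands for the part that bears it (a point fixed in the world has none). Each returns a list of dicts, best first, with "conf" (0 to 1); they miss things now and then, are a little off and sometimes report something else, mostly with a low value. They report only what shows in the picture. A call takes as long as a camera call. They do not tell look-alikes from the thing itself.
- nets.silhouettes(camera, query): "pixels" (420x560 bool, what is visible of it) and "extent" ([left, top, right, bottom] in pixels, round what is visible of it).
The state is a dict: "clock": time; "joint_positions": joint angles; "qvel": joint speeds; "joint_torque": joint torques, N m; "position": TCP position; "ee_rot": TCP orientation; "contact_force": force on the tool from outside, world axes, zero at the start; "torque": the same for the moment, N m; "finger_gap": finger opening in m; "gripper_force": force on a finger pad.
Only numpy, scipy, OpenCV 4.12 (cv2) and the standard library are available. Lean on these libraries where they do the work, as an engineer would, in place of code of your own. Each camera call takes 0.05 s, during which the arm holds its last target. There are 200 camera calls.

## Working session

There is one attempt and no reset: what is moved stays moved. The work goes in short steps, Python scripts to look and compute and a tool call to move; the robot and the scene stay as the last step left them, time stands still between calls to the robot, and variables do not carry over. Pictures are saved under pics/ and viewed, at most 10 in all, crops included, and the job is handed in when it is done.

Besides the shell and the picture viewer there is one more tool, called as name(argument=value, ...) on one line, values as JSON. carry_out: Moves the arm, as the interface text tells. Its arguments: {"type":"object","properties":{"dp":{"type":"array","items":{"type":"array","items":{"type":"number"}}},"dr":{"type":"array","items":{"type":"array","items":{"type":"number"}}},"jaw":{"type":"number"},"squeeze":{"type":"number"}},"required":["dp","dr"]}

```bash
mkdir -p pics; cat > h.py <<'E'
import numpy as np, cv2
from bench import monitor, vision, job, nets
def ray(cam,u,v):
    m=vision.camera_model(cam);K=np.array(m["camera_matrix"]);T=np.array(m["pose"])
    d=T[:3,:3]@np.linalg.inv(K)@np.array([u,v,1.]);return T[:3,3],d
def atz(cam,u,v,z):
    o,d=ray(cam,u,v);return o+d*(z-o[2])/d[2]
def proj(cam,P):
    m=vision.camera_model(cam);K=np.array(m["camera_matrix"]);T=np.linalg.inv(np.array(m["pose"]))
    p=np.asarray(P)@T[:3,:3].T+T[:3,3];p=p@K.T;return p[:,:2]/p[:,2:]
E
python3 - <<'E'
from h import *
for c in("scene","top"):
    cv2.imwrite(f"pics/{c}0.png",vision.read_camera(c))
    T=np.array(vision.camera_model(c)["pose"]);print(c,T.round(3).tolist(),np.array(vision.camera_model(c)["camera_matrix"]).round(1).tolist())
    for q in("carton","narrow_flap","wide_flap","dispatch_ring","angel_small","angel_big","small_cup","red_mug","plaster_mould","brush_pot"):
        for r in nets.silhouettes(c,q)[:3]:
            v,u=np.nonzero(r["pixels"]);print(q,round(r["conf"],2),r["extent"],(u.mean().round(),v.mean().round()),atz(c,u.mean(),v.mean(),0)[:2].round(3))
print(monitor.get_state())
E
```

```text
scene [[0.011, 0.638, -0.77, 1.515], [1.0, -0.013, 0.003, -0.021], [-0.008, -0.77, -0.638, 0.955], [0.0, 0.0, 0.0, 1.0]] [[404.4, 0.0, 282.4], [0.0, 404.4, 213.1], [0.0, 0.0, 1.0]]
carton 0.9 [349.3, 149.3, 411.0, 201.4] (np.float64(379.0), np.float64(175.0)) [0.122 0.389]
carton 0.84 [311.8, 193.5, 391.1, 270.9] (np.float64(353.0), np.float64(239.0)) [0.506 0.223]
narrow_flap 0.9 [366.2, 193.9, 394.7, 242.7] (np.float64(381.0), np.float64(218.0)) [0.397 0.341]
narrow_flap 0.48 [376.4, 152.7, 411.3, 169.7] (np.float64(393.0), np.float64(157.0)) [-0.019  0.478]
wide_flap 0.97 [353.7, 150.3, 404.6, 181.0] (np.float64(379.0), np.float64(166.0)) [0.052 0.404]
wide_flap 0.6 [187.5, 216.0, 282.4, 284.0] (np.float64(237.0), np.float64(258.0)) [ 0.59  -0.166]
wide_flap 0.54 [308.3, 195.6, 327.3, 245.0] (np.float64(317.0), np.float64(220.0)) [0.407 0.108]
dispatch_ring 0.97 [189.8, 226.7, 282.5, 284.3] (np.float64(230.0), np.float64(259.0)) [ 0.592 -0.191]
dispatch_ring 0.42 [369.8, 188.4, 393.7, 244.2] (np.float64(381.0), np.float64(218.0)) [0.396 0.341]
angel_small 0.68 [187.5, 215.4, 285.2
[... 2827 characters left out ...]
rray([ 1.02475055e+00,  2.90703276e-01, -1.53437444e-01,  1.12670888e+00,
        8.51644032e-06,  1.43149785e+00]), 'qvel': array([-5.26903219e-05, -6.68318463e-04, -2.47810950e-04,  5.25889149e-04,
        1.69198488e-03,  1.08368086e-03]), 'joint_torque': array([-1.09522214e-03, -5.37037396e+01,  3.31644702e+01,  1.73402466e-03,
       -2.70996370e-04, -3.09185884e-05]), 'position': array([0.20768273, 0.48214779, 0.23928941]), 'ee_rot': array([ 2.01974592e-01,  9.79390761e-01, -2.36562360e-05, -1.29603473e-05]), 'contact_force': array([ 0.18361643, -0.63091309, -0.19131414]), 'torque': array([ 0.01758151, -0.01134567,  0.00804307]), 'gripper_force': 0.0, 'finger_gap': 0.08545348581513623}
```

View pics/top0.png

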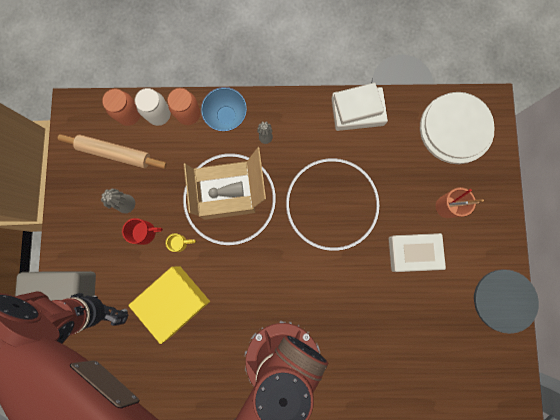

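View pics/scene0.png

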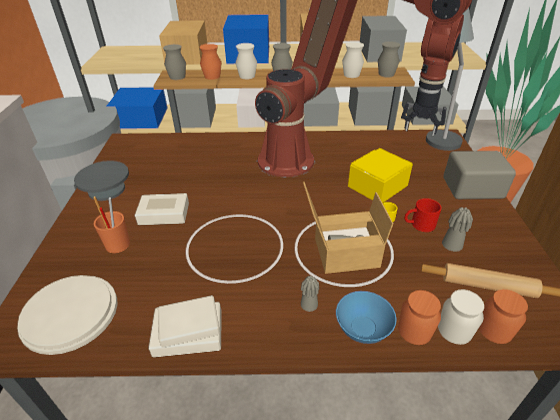

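The top view shows the cardboard carton at (225,188) in the left ring, with its wide flap at right (256,179) and its narrow flap at left (191,190). The empty ring is at (333,204). In the scene view the carton is at (353,239). Candidates for the carton are the cardboard box at top (225,188) and the yellow closed box at top (169,303), and I choose the cardboard one. I'll check that in a close crop.

```bash
python3 - <<'E'
from h import *
t=cv2.imread("pics/top0.png");s=cv2.imread("pics/scene0.png")
a=cv2.resize(t[140:260,170:290],(400,400),interpolation=cv2.INTER_CUBIC)  # x3.333
b=cv2.resize(s[175:295,290:410],(400,400),interpolation=cv2.INTER_CUBIC)
cv2.imwrite("pics/crop1.png",np.hstack([a,b]))
# rings
hsv=cv2.cvtColor(t,cv2.COLOR_BGR2HSV);w=((hsv[...,1]<50)&(hsv[...,2]>190)).astype(np.uint8)
n,l,st,c=cv2.connectedComponentsWithStats(w)
for i in range(1,n):
    if 70<st[i,2]<110 and 70<st[i,3]<110:
        ys,xs=np.nonzero(l==i);P=np.array([atz("top",u,v,0)[:2] for u,v in zip(xs,ys)])
        A=np.c_[2*P,np.ones(len(P))];x=np.linalg.lstsq(A,(P**2).sum(1),rcond=None)[0];print(st[i],x[:2].round(4),np.sqrt(x[2]+x[:2]@x[:2]).round(4))
E
```

```text
[287 159  92  91 567] [ 0.5292 -0.1808] 0.1592
[184 167  91  78 374] [0.55   0.1847] 0.1592
```

View pics/crop1.png

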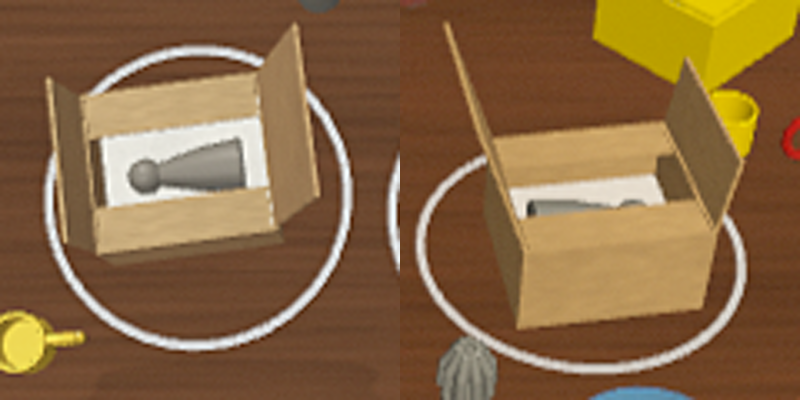

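```bash
cat > fit.py <<'E'
from h import *
from scipy.optimize import least_squares
def pts(p,L):
    x,y,t,an,aw=p;R=np.array([[np.cos(t),-np.sin(t),0],[np.sin(t),np.cos(t),0],[0,0,1]])
    N=lambda s:[s*78,90-80*np.cos(an),102+80*np.sin(an)]
    W=lambda s:[s*78,-90+145*np.cos(aw),108+145*np.sin(aw)]
    d={'N+':N(1),'N-':N(-1),'W+':W(1),'W-':W(-1),'B+-':[80,-90,0],'B++':[80,90,0],'HN+':[78,90,102],'HN-':[-78,90,102],'HW+':[78,-90,108],'HW-':[-78,-90,108],'B-+':[-80,90,0],'B--':[-80,-90,0]}
    return np.array([d[k] for k in L])/1000@R.T+[x,y,0]
E
python3 - <<'E'
from fit import *
T={'N+':(47,78),'N-':(66,243),'W+':(295,25),'W-':(319,195)}
S={'N-':(288,58),'N+':(341,160),'B+-':(119,328),'B++':(302,308)}
tu=np.array(list(T.values()))/3.3333+[170,140]-.35;su=np.array(list(S.values()))/3.3333+[290,175]-.35
f=lambda p:np.r_[(proj("top",pts(p,T))-tu).ravel(),(proj("scene",pts(p,S))-su).ravel()]
r=least_squares(f,[.57,.19,.1,1.8,1.9]);print(r.x.round(4),r.fun.round(1))
print("W scene pred",((proj("scene",pts(r.x,['W+','W-','HW+']))-[290,175])*3.333).round())
print("HN HW top pred",((proj("top",pts(r.x,['HN+','HN-','HW+','HW-','B-+','B--']))-[170,140])*3.333).round())
print({k:v.round(3).tolist() for k,v in zip(['N+','N-','W+','W-','HN+','HW+'],pts(r.x,['N+','N-','W+','W-','HN+','HW+']))})
# cups etc positions
for n,u,v,z in(("cup",178,243,.025),("mug",137,231,.04),("angel_s",265,130,.05),("angel_b",117,200,.07)): print(n,atz("top",u,v,z).round(3))
E
```

```text
[0.5678 0.1938 0.1274 1.6778 1.9162] [ 0.  -0.4 -0.6 -0.5  0.2 -0.6 -0.2  0.1 -0.7 -1.   0.2  0.1 -0.3 -0.5
  0.2 -0.6]
W scene pred [[ 75. 129.]
 [ 42.  21.]
 [123. 242.]]
HN HW top pred [[ 75.  95.]
 [ 91. 249.]
 [254.  70.]
 [273. 224.]
 [112. 263.]
 [281. 241.]]
{'N+': [0.633, 0.301, 0.182], 'N-': [0.478, 0.282, 0.182], 'W+': [0.663, 0.066, 0.244], 'W-': [0.508, 0.046, 0.244], 'HN+': [0.634, 0.293, 0.102], 'HW+': [0.657, 0.114, 0.108]}
cup [0.392 0.355 0.025]
mug [0.433 0.492 0.04 ]
angel_s [0.783 0.054 0.05 ]
angel_b [0.535 0.553 0.07 ]
```

The crop confirms the cardboard carton: narrow flap tips at crop (47,78) and (66,243), wide flap tips at (295,25) and (319,195). The model fit residuals are at most 1 px. The result is carton (0.568, 0.194), yaw 0.127, flaps at 1.68 and 1.92, and ring target (0.529, -0.181). I'll move the open gripper, fingers spread along the hinge, to the +y side.

carry_out(dp=[[0.034,-0.015,0],[0.07,-0.03,0],[0.105,-0.046,0],[0.14,-0.062,0],[0.175,-0.077,0],[0.21,-0.093,0],[0.25,-0.11,0],[0.29,-0.13,0],[0.343,-0.154,0],[0.343,-0.154,0]], dr=[[0,0,-0.08],[0,0,-0.16],[0,0,-0.24],[0,0,-0.32],[0,0,-0.4],[0,0,-0.48],[0,0,-0.56],[0,0,-0.62],[0,0,-0.66],[0,0,-0.66]], jaw=1)

```text
clock: 2.35
position: [0.5538, 0.326, 0.2384]
ee_rot: [0.662, 0.749, -0.0, 0.0]
contact_force: [-0.0, 0.2, 0.9]
finger_gap: 0.0852
gripper_force: 0.0
```

carry_out(dp=[[0,0,-0.01],[0,0,-0.02],[0,0,-0.03],[0,0,-0.04],[0,0,-0.05],[0,0,-0.06],[0,0,-0.07],[0,0,-0.079],[0,0,-0.079],[0,0,-0.079]], dr=[[0,0,0],[0,0,0],[0,0,0],[0,0,0],[0,0,0],[0,0,0],[0,0,0],[0,0,0],[0,0,0],[0,0,0]])

```text
clock: 3.6
position: [0.5509, 0.3282, 0.1606]
ee_rot: [0.661, 0.751, 0.0, 0.0]
contact_force: [-0.5, -0.1, -0.8]
finger_gap: 0.0857
gripper_force: 0.0
```

```bash
python3 - <<'E'
from h import *
s=monitor.get_state();print(s["position"],s["ee_rot"],s["contact_force"])
a=vision.read_camera("scene")[120:300,270:510]
b=vision.read_camera("top")[100:280,150:290]
cv2.imwrite("pics/p2.png",np.hstack([cv2.resize(a,(480,360),interpolation=2),cv2.resize(b,(280,360),interpolation=2)]))
E
```

```text
[0.55091476 0.32820151 0.16055888] [6.60733565e-01 7.50620488e-01 1.79649613e-04 7.68150743e-05] [-0.49942171 -0.09010407 -0.75651968]
```

View pics/p2.png

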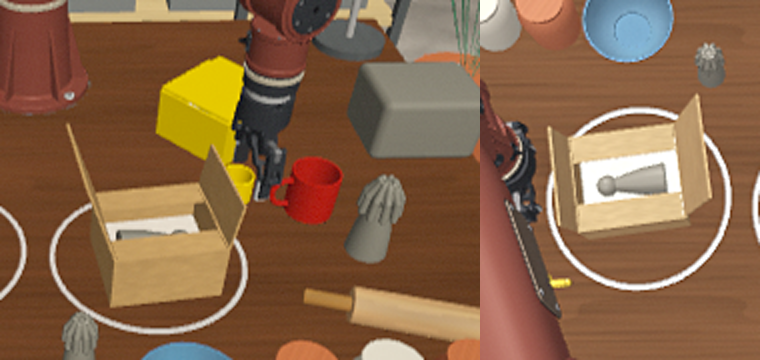

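The view shows the open gripper just outside the narrow flap, with its near fingertip at (262,195) and clear of the cup and mug. I'll work out the true fingertip height from that pixel.

```bash
python3 - <<'E'
from h import *
for z in(.17,.16,.152,.145): print(z,(proj("scene",[[.551+.05*.99,.328+.05*.127,z]])[0]-[270,120])*2)
E
```

```text
0.17 [260.39735724 196.86096654]
0.16 [259.21245683 201.93782807]
0.152 [258.27347721 205.96100962]
0.145 [257.45830423 209.45372537]
```

The open fingertips sit about 5 mm behind the TCP. I'll start the narrow fold.

carry_out(dp=[[0.0013,-0.01,-0.003],[0.0025,-0.02,-0.003],[0.0034,-0.027,-0.003],[0.0041,-0.032,-0.003],[0.0047,-0.037,-0.003],[0.0054,-0.042,-0.004],[0.006,-0.047,-0.005],[0.0067,-0.052,-0.006],[0.0073,-0.057,-0.008],[0.0079,-0.062,-0.01]], dr=[[0,0,0],[0,0,0],[0,0,0],[0,0,0],[0,0,0],[0,0,0],[0,0,0],[0,0,0],[0,0,0],[0,0,0]])

```text
clock: 4.95
position: [0.5587, 0.2658, 0.1501]
ee_rot: [0.661, 0.751, -0.0, 0.0]
contact_force: [-0.4, 0.4, 0.4]
finger_gap: 0.0854
gripper_force: 0.3
```

carry_out(dp=[[0.0006,-0.0047,-0.0025],[0.0011,-0.0087,-0.006],[0.0016,-0.0126,-0.009],[0.0021,-0.016,-0.013],[0.0029,-0.0225,-0.021],[0.0032,-0.025,-0.026],[0.0035,-0.027,-0.031],[0.0039,-0.03,-0.041],[0.004,-0.0315,-0.046],[0.004,-0.0315,-0.048]], dr=[[0,0,0],[0,0,0],[0,0,0],[0,0,0],[0,0,0],[0,0,0],[0,0,0],[0,0,0],[0,0,0],[0,0,0]])

```text
clock: 6.2
position: [0.5624, 0.2345, 0.1018]
ee_rot: [0.661, 0.751, -0.0, -0.0]
contact_force: [0.3, 0.1, 0.6]
finger_gap: 0.0854
gripper_force: 0.3
```

```bash
python3 - <<'E'
from h import *
s=monitor.get_state();print(s["position"],s["contact_force"])
a=vision.read_camera("scene")[140:300,270:430]
cv2.imwrite("pics/p3.png",cv2.resize(a,(560,560),interpolation=2))
E
```

```text
[0.56236785 0.23447589 0.10179386] [0.33105084 0.085934   0.64553666]
```

View pics/p3.png

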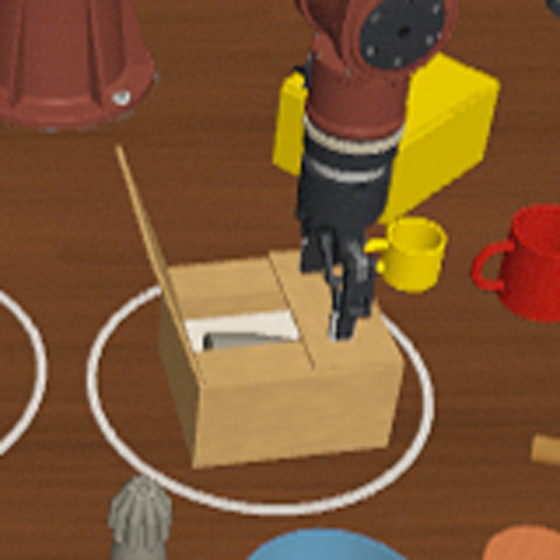

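The narrow flap is down, with its free edge from (270,252) to (313,368) level with the rim, and the wide flap is still open. I'll press a little more and then lift off.

carry_out(dp=[[0,0,-0.001],[0,0,-0.002],[0,0,-0.003],[0,0,-0.004],[0,0,-0.004],[0,0,-0.004],[0,0,-0.004],[0,0,-0.004],[0,0,-0.004],[0,0,-0.004]], dr=[[0,0,0],[0,0,0],[0,0,0],[0,0,0],[0,0,0],[0,0,0],[0,0,0],[0,0,0],[0,0,0],[0,0,0]])

```text
clock: 7.5
position: [0.5627, 0.2347, 0.0988]
ee_rot: [0.661, 0.751, 0.0, 0.0]
contact_force: [-1.2, -0.9, 4.9]
finger_gap: 0.0852
gripper_force: 2.6
```

carry_out(dp=[[0,0,0.02],[0,0,0.07],[0,0,0.13],[0,0,0.185],[0.005,-0.04,0.19],[0.012,-0.09,0.19],[0.018,-0.14,0.19],[0.024,-0.19,0.19],[0.028,-0.221,0.19],[0.028,-0.221,0.19]], dr=[[0,0,0],[0,0,0],[0,0,0],[0,0,0],[0,0,0],[0,0,0],[0,0,0],[0,0,0],[0,0,0],[0,0,0]])

```text
clock: 8.75
position: [0.5908, 0.0116, 0.2881]
ee_rot: [0.662, 0.75, -0.0, 0.0]
contact_force: [-0.4, 0.0, 0.1]
finger_gap: 0.0852
gripper_force: 0.0
```

carry_out(dp=[[0,0,-0.01],[0,0,-0.02],[0,0,-0.03],[0,0,-0.04],[0,0,-0.05],[0,0,-0.06],[0,0,-0.07],[0,0,-0.08],[0,0,-0.088],[0,0,-0.088]], dr=[[0,0,0],[0,0,0],[0,0,0],[0,0,0],[0,0,0],[0,0,0],[0,0,0],[0,0,0],[0,0,0],[0,0,0]])

```text
clock: 10.0
position: [0.5902, 0.0136, 0.1996]
ee_rot: [0.661, 0.751, -0.0, -0.0]
contact_force: [-0.1, 0.5, 0.9]
finger_gap: 0.0852
gripper_force: 0.0
```

```bash
python3 - <<'E'
from h import *
s=monitor.get_state();print(s["position"],s["contact_force"])
a=vision.read_camera("scene")[140:300,250:430];b=vision.read_camera("top")[100:260,160:340]
cv2.imwrite("pics/p4.png",np.hstack([cv2.resize(a,(400,356),interpolation=2),cv2.resize(b,(400,356),interpolation=2)]))
E
```

```text
[0.59024045 0.01364064 0.19964003] [-0.06201882  0.51973336  0.92979959]
```

View pics/p4.png

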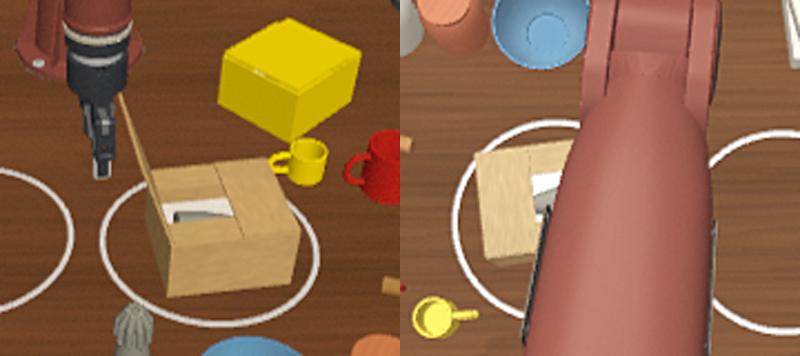

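The view shows the fingers outside the wide flap, just below its tip, at (103,170). The narrow flap lies flat. I'll fold the wide flap next.

carry_out(dp=[[-0.0013,0.01,0],[-0.0025,0.02,0],[-0.0038,0.03,0],[-0.0051,0.04,0.001],[-0.0064,0.05,0.002],[-0.0076,0.0595,0.003],[-0.0089,0.0695,0.003],[-0.01,0.0785,0.003],[-0.0112,0.0875,0.003],[-0.0122,0.0955,0.002]], dr=[[0,0,0],[0,0,0],[0,0,0],[0,0,0],[0,0,0],[0,0,0],[0,0,0],[0,0,0],[0,0,0],[0,0,0]])

```text
clock: 11.35
position: [0.5784, 0.1099, 0.2023]
ee_rot: [0.661, 0.751, 0.0, 0.0]
contact_force: [0.6, 0.3, 0.8]
finger_gap: 0.0854
gripper_force: 0.2
```

carry_out(dp=[[-0.0011,0.0084,-0.002],[-0.0021,0.0168,-0.004],[-0.0032,0.0248,-0.0075],[-0.0042,0.0326,-0.0115],[-0.0051,0.04,-0.016],[-0.006,0.047,-0.021],[-0.0068,0.0535,-0.027],[-0.0076,0.0594,-0.033],[-0.0083,0.0648,-0.04],[-0.0089,0.0696,-0.047]], dr=[[0,0,0],[0,0,0],[0,0,0],[0,0,0],[0,0,0],[0,0,0],[0,0,0],[0,0,0],[0,0,0],[0,0,0]])

```text
clock: 12.6
position: [0.5695, 0.1791, 0.1548]
ee_rot: [0.661, 0.751, -0.0, -0.0]
contact_force: [1.3, 0.4, -0.2]
finger_gap: 0.0856
gripper_force: 0.1
```

carry_out(dp=[[-0.0006,0.0044,-0.008],[-0.001,0.0076,-0.0155],[-0.0013,0.0103,-0.0235],[-0.0016,0.0125,-0.032],[-0.0018,0.0137,-0.041],[-0.0018,0.0143,-0.046],[-0.0018,0.0143,-0.048],[-0.0018,0.0143,-0.049],[-0.0018,0.0143,-0.05],[-0.0018,0.0143,-0.05]], dr=[[0,0,0],[0,0,0],[0,0,0],[0,0,0],[0,0,0],[0,0,0],[0,0,0],[0,0,0],[0,0,0],[0,0,0]])

```text
clock: 13.85
position: [0.5678, 0.193, 0.1054]
ee_rot: [0.661, 0.751, 0.0, 0.0]
contact_force: [0.1, 0.7, 0.4]
finger_gap: 0.0853
gripper_force: 0.0
```

carry_out(dp=[[0,0,-0.001],[0,0,-0.002],[0,0,-0.0025],[0,0,-0.0025],[0,0,-0.0025],[0,0,-0.0025],[0,0,-0.0025],[0,0,-0.0025],[0,0,-0.0025],[0,0,-0.0025]], dr=[[0,0,0],[0,0,0],[0,0,0],[0,0,0],[0,0,0],[0,0,0],[0,0,0],[0,0,0],[0,0,0],[0,0,0]])

```text
clock: 15.1
position: [0.568, 0.1931, 0.1043]
ee_rot: [0.661, 0.751, 0.0, 0.0]
contact_force: [-4.3, -0.8, 14.8]
finger_gap: 0.0854
gripper_force: 7.4
```

carry_out(dp=[[0,0,0.02],[0,0,0.05],[0,0,0.07],[-0.0025,0.02,0.08],[-0.0064,0.05,0.08],[-0.0102,0.08,0.08],[-0.014,0.11,0.08],[-0.0178,0.139,0.08],[-0.0178,0.139,0.08],[-0.0178,0.139,0.08]], dr=[[0,0,0],[0,0,0],[0,0,0],[0,0,0],[0,0,0],[0,0,0],[0,0,0],[0,0,0],[0,0,0],[0,0,0]])

```text
clock: 16.35
position: [0.5495, 0.3321, 0.1823]
ee_rot: [0.66, 0.751, -0.0, -0.0]
contact_force: [0.4, -0.1, 0.2]
finger_gap: 0.0853
gripper_force: 0.0
```

```bash
python3 - <<'E'
from h import *
s=monitor.get_state();print(s["position"],s["contact_force"])
a=vision.read_camera("scene");cv2.imwrite("pics/s5full.png",a);a=a[175:295,290:410];b=vision.read_camera("top");cv2.imwrite("pics/t5full.png",b);b=b[140:260,170:290]
cv2.imwrite("pics/p5.png",np.hstack([cv2.resize(b,(400,400),interpolation=2),cv2.resize(a,(400,400),interpolation=2)]))
E
```

```text
[0.54950281 0.33214854 0.18231982] [ 0.41210295 -0.06383082  0.15579425]
```

View pics/p5.png

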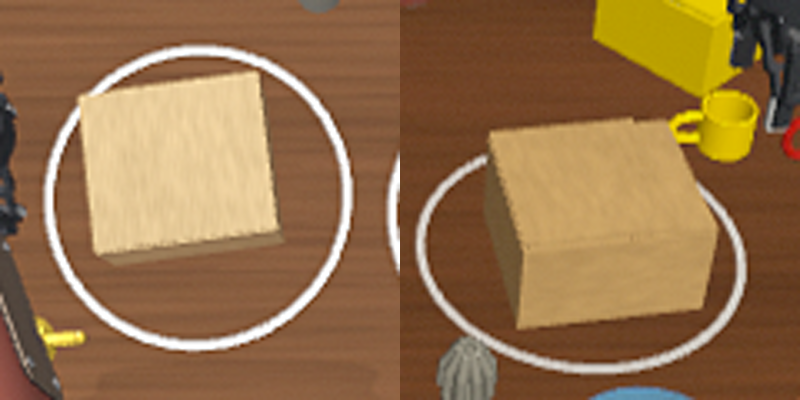

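Both flaps lie closed and the carton hasn't moved: its bottom corners are still at crop (119,328) and (302,308). I'll lower the open fingers behind the +y wall and work out the push path.

carry_out(dp=[[0,0,-0.015],[0,0,-0.03],[0,0,-0.045],[0,0,-0.06],[0,0,-0.075],[0,0,-0.09],[0,0,-0.105],[0,0,-0.117],[0,0,-0.117],[0,0,-0.117]], dr=[[0,0,0],[0,0,0],[0,0,0],[0,0,0],[0,0,0],[0,0,0],[0,0,0],[0,0,0],[0,0,0],[0,0,0]])

```text
clock: 17.7
position: [0.5502, 0.3322, 0.0662]
ee_rot: [0.661, 0.751, 0.0, 0.0]
contact_force: [-0.4, 0.6, -0.6]
finger_gap: 0.0857
gripper_force: 0.0
```

```bash
python3 - <<'E'
from h import *
print(monitor.get_state()["position"])
ds=np.r_[np.zeros(4),np.full(4,.010),np.full(2,.013),np.full(10,.0145),np.full(10,.0145)]
tf=-.16;c=np.array([.5678,.1938]);t=.127;s=0;rows=[]
off=np.array([.133,.123,.112,.103]+[.101]*100)
for i,d in enumerate(ds):
    s+=d;t2=max(tf,.127-s*.287/.15);tm=(t+t2)/2;c=c+d*np.array([np.sin(tm),-np.cos(tm)]);t=t2
    rows.append([*(c+off[i]*np.array([-np.sin(t),np.cos(t)])),t])
rows=np.array(rows);p0=np.array([.5500,.332,.127])
for k in range(0,len(rows),10):
    d=rows[k:k+10]-p0;d[:,2]/=np.pi/2;print(d.round(4).tolist());p0=rows[k+9]
print(c,t,rows[-1])
E
```

```text
[0.5502398  0.33221076 0.06619781]
[[0.001, -0.0063, 0.0], [0.0022, -0.0162, 0.0], [0.0036, -0.0271, 0.0], [0.0048, -0.036, 0.0], [0.0081, -0.0477, -0.0122], [0.011, -0.0575, -0.0244], [0.0137, -0.0673, -0.0365], [0.0162, -0.0772, -0.0487], [0.0193, -0.0901, -0.0646], [0.0219, -0.103, -0.0804]]
[[0.0026, -0.0145, -0.0177], [0.0048, -0.0291, -0.0353], [0.0066, -0.0438, -0.053], [0.008, -0.0585, -0.0706], [0.009, -0.0732, -0.0883], [0.009, -0.0879, -0.1023], [0.0067, -0.1022, -0.1023], [0.0044, -0.1165, -0.1023], [0.0021, -0.1308, -0.1023], [-0.0002, -0.1452, -0.1023]]
[[-0.0023, -0.0143, 0.0], [-0.0046, -0.0286, 0.0], [-0.0069, -0.0429, 0.0], [-0.0092, -0.0573, 0.0], [-0.0116, -0.0716, 0.0], [-0.0139, -0.0859, 0.0], [-0.0162, -0.1002, 0.0], [-0.0185, -0.1145, 0.0], [-0.0208, -0.1288, 0.0], [-0.0231, -0.1431, 0.0]]
[ 0.53254654 -0.1590431 ] -0.16 [ 0.54863767 -0.05933314 -0.16      ]
```

carry_out(dp=[[0.001,-0.006,0],[0.002,-0.016,0],[0.0036,-0.027,0],[0.0048,-0.036,0],[0.008,-0.048,0],[0.011,-0.0575,0],[0.0137,-0.067,0],[0.016,-0.077,0],[0.019,-0.09,0],[0.022,-0.103,0]], dr=[[0,0,0],[0,0,0],[0,0,0],[0,0,0],[0,0,-0.012],[0,0,-0.024],[0,0,-0.036],[0,0,-0.049],[0,0,-0.065],[0,0,-0.08]])

```text
clock: 18.95
position: [0.5721, 0.2286, 0.0659]
ee_rot: [0.707, 0.707, 0.0, -0.0]
contact_force: [-0.2, 4.7, 2.6]
finger_gap: 0.0851
gripper_force: 2.6
```

```bash
python3 - <<'E'
from h import *
s=monitor.get_state();print(s["position"],s["contact_force"])
a=vision.read_camera("scene")[160:300,190:430]
cv2.imwrite("pics/p6.png",cv2.resize(a,(720,420),interpolation=2))
E
```

```text
[0.57214858 0.22863103 0.06594696] [-0.23874205  4.66344017  2.55487169]
```

View pics/p6.png

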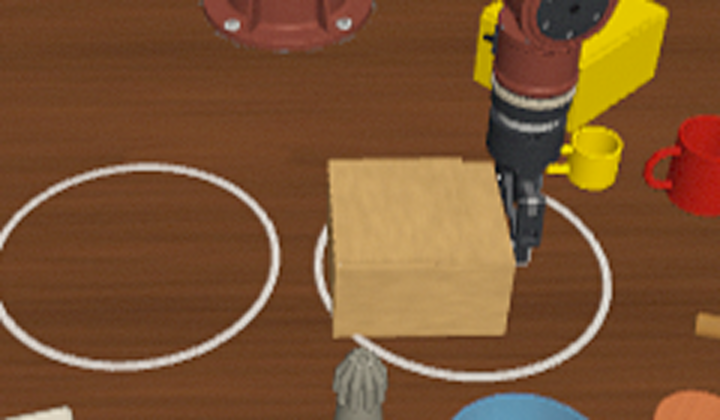

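The carton slides squarely with the fingers and has turned as planned, and nothing else has moved. I'll continue.

carry_out(dp=[[0.0026,-0.0145,0],[0.0048,-0.029,0],[0.0066,-0.044,0],[0.008,-0.0585,0],[0.009,-0.073,0],[0.009,-0.088,0],[0.0067,-0.102,0],[0.0044,-0.1165,0],[0.002,-0.131,0],[0,-0.145,0]], dr=[[0,0,-0.018],[0,0,-0.035],[0,0,-0.053],[0,0,-0.07],[0,0,-0.088],[0,0,-0.102],[0,0,-0.102],[0,0,-0.102],[0,0,-0.102],[0,0,-0.102]])

```text
clock: 20.25
position: [0.5717, 0.0833, 0.0659]
ee_rot: [0.761, 0.649, 0.0, -0.0]
contact_force: [0.8, 5.1, 1.2]
finger_gap: 0.085
gripper_force: 2.6
```

carry_out(dp=[[-0.0023,-0.0143,0],[-0.0046,-0.0286,0],[-0.007,-0.043,0],[-0.009,-0.057,0],[-0.0116,-0.07,0],[-0.0135,-0.082,0],[-0.0153,-0.093,0],[-0.017,-0.103,0],[-0.0183,-0.11,0],[-0.019,-0.115,0]], dr=[[0,0,0],[0,0,0],[0,0,0],[0,0,0],[0,0,0],[0,0,0],[0,0,0],[0,0,0],[0,0,0],[0,0,0]])

```text
clock: 21.5
position: [0.5525, -0.0313, 0.0659]
ee_rot: [0.761, 0.649, 0.0, -0.0]
contact_force: [0.8, 6.1, 2.3]
finger_gap: 0.0855
gripper_force: 3.0
```

```bash
python3 - <<'E'
from h import *
s=monitor.get_state();print(s["position"],s["contact_force"])
a=vision.read_camera("scene")[175:295,170:320];b=vision.read_camera("top")[140:260,250:400]
cv2.imwrite("pics/p7.png",np.hstack([cv2.resize(b,(400,320),interpolation=2),cv2.resize(a,(400,320),interpolation=2)]))
E
```

```text
[ 0.55251863 -0.03125332  0.06585764] [0.8361326  6.10040307 2.3294195 ]
```

View pics/p7.png

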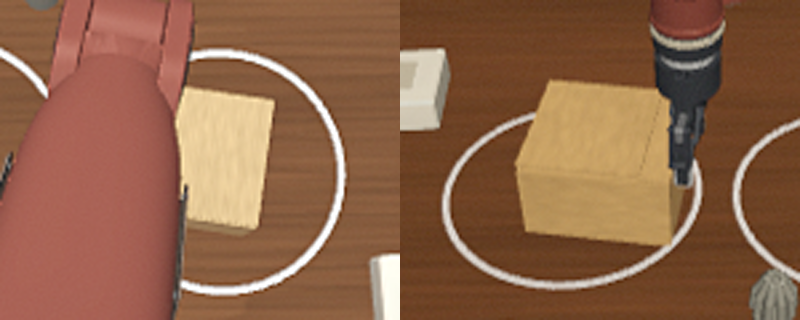

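The carton is partly in the dispatch ring, with near bottom corners in the scene crop at (525,230) and (671,245). I'll measure the remainder from those.

```bash
python3 - <<'E'
from h import *
P=[atz("scene",u/2.6667+170-.35,v/2.6667+175-.35,0)[:2] for u,v in((125,230),(271,245))]
print(P,np.linalg.norm(P[1]-P[0]));d=(P[1]-P[0])/np.linalg.norm(P[1]-P[0]);t=np.arctan2(-d[0],d[1])
c=(P[0]+P[1])/2-.08*np.array([d[1],-d[0]]);print(t,c)
for u,v in((273,100),(258,230)): print(atz("top",u/2.6667+250-.35,v/2.6667+140-.35,.11))
E
```

```text
[array([ 0.60177702, -0.23233276]), array([ 0.62974216, -0.0543851 ])] 0.1801316745694695
-0.15587881616463867 [ 0.53672955 -0.13093907]
[ 0.5987655  -0.23221271  0.11      ]
[ 0.43916988 -0.20925979  0.11      ]
```

carry_out(dp=[[-0.001,-0.006,0],[-0.0024,-0.015,0],[-0.004,-0.025,0],[-0.0056,-0.034,0],[-0.0067,-0.042,0],[-0.0076,-0.047,0],[-0.008,-0.05,0],[-0.008,-0.05,0],[-0.007,-0.042,0],[-0.004,-0.025,0]], dr=[[0,0,0],[0,0,0],[0,0,0],[0,0,0],[0,0,0],[0,0,0],[0,0,0],[0,0,0],[0,0,0],[0,0,0]])

```text
clock: 22.85
position: [0.5488, -0.0557, 0.0656]
ee_rot: [0.761, 0.648, -0.0, 0.0]
contact_force: [0.9, 0.1, 0.5]
finger_gap: 0.0851
gripper_force: 0.0
```

carry_out(dp=[[0.003,0.02,0],[0.006,0.04,0.01],[0.008,0.05,0.04],[0.008,0.06,0.08],[0.008,0.08,0.12],[0.008,0.11,0.15],[0.008,0.14,0.17],[0.008,0.16,0.17],[0.008,0.16,0.17],[0.008,0.16,0.17]], dr=[[0,0,0],[0,0,0],[0,0,0],[0,0,0],[0,0,0],[0,0,0],[0,0,0],[0,0,0],[0,0,0],[0,0,0]])

```text
clock: 24.1
position: [0.5564, 0.1038, 0.2348]
ee_rot: [0.761, 0.649, -0.001, -0.0]
contact_force: [0.1, 0.7, 0.0]
finger_gap: 0.0854
gripper_force: 0.0
```

```bash
python3 - <<'E'
from h import *
s=monitor.get_state();print(s["position"],s["contact_force"])
a=vision.read_camera("scene")[175:295,170:320];b=vision.read_camera("top")[140:260,250:400]
cv2.imwrite("pics/p8.png",np.hstack([cv2.resize(b,(400,320),interpolation=2),cv2.resize(a,(400,320),interpolation=2)]))
E
```

```text
[0.55636148 0.10381855 0.23480207] [0.13133176 0.71939639 0.0079061 ]
```

View pics/p8.png

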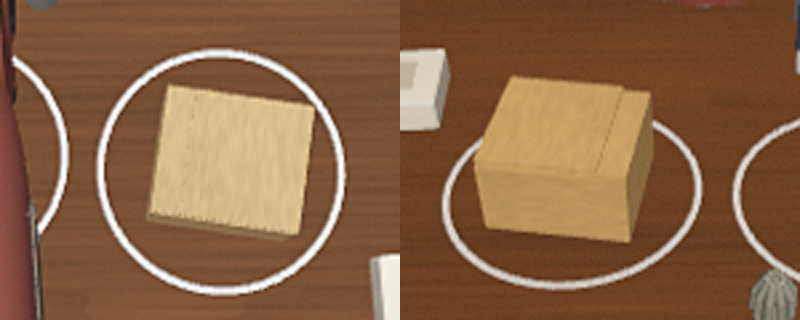

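The carton stands closed inside the ring, with near bottom corners at (487,227) and (630,241). I'll check its centre numerically, then hand in.

```bash
python3 - <<'E'
from h import *
P=[atz("scene",u/2.6667+170-.35,v/2.6667+175-.35,0)[:2] for u,v in((87,228),(230,241))]
d=(P[1]-P[0])/np.linalg.norm(P[1]-P[0]);c=(P[0]+P[1])/2-.08*np.array([d[1],-d[0]]);e=np.linalg.norm(c-[.5292,-.1808]);print(c,e)
if e<.02: print(job.hand_in())
E
```

```text
[ 0.53072681 -0.18026741] 0.0016170358707906418
the job is handed in; nothing more can be done
None
```

I folded both flaps down in order, slid the carton to about 2 mm from the dispatch ring's centre by camera measurement, and handed the job in at about 24 s; the judge's verdict wasn't shown.

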